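# Sort two sensor modules, then hold the inspection shuttle at its mark

## Robot

A 7-joint arm with a two-finger parallel gripper is mounted at the origin on the work surface. World frame = base frame: x ahead of the robot, y to its left, z up, the work surface at z = 0. Lengths are in m, angles in rad, forces in N, time in s.
With the tool pointing down it reaches from about 0.425 to 0.925 m from the base axis. Payload 6.8 kg.
Tool frame: the origin (TCP) lies midway between the tips of the shut fingers; the grasp point (between the pads) lies 19 mm behind it; z points along the fingers, y is the line along which they close (so a half turn about z gives the same grasp; the last joint's range is limited). The gripper opens to 85 mm and grips with 20 to 120 N. Pads are 22 mm wide; open, the fingers measure 114 mm over their backs; the gripper's body (76 mm by 85 mm) begins 54 mm behind the grasp point. The pads swing forward as they close: fully open they stand 13 mm farther back than shut.
Start: joints at [-1.36, 0.477, 0.022, 1.555, -0.011, 1.109, -0.083], TCP at [0.212, 0.641, 0.231] pointing down, gripper open.
Joint ranges: [-2.96, 2.96], [-0.34, 2.1], [-1.41, 1.46], [0.24, 2.44], [-1.37, 4.51], [0.17, 1.92], [-2.96, 2.96]. Speed limits (rad/s): [2.39, 2.39, 3.14, 3.14, 3.14, 3.14, 3.14].

## Interface

Orientations are given as a rotation vector (axis times angle).
In Python, from bench import r gives the robot as it stands. The module is installed in compiled form; this text tells all that it offers.
- The arm moves only by the tool apply_moves, never from a script. Its argument "rows" is a list of rows, each a list of 6 numbers: the shift along the tool's x, y, z scaled (see below), then the turn, a rotation vector about the tool's x, y, z scaled (see below). A call has 1 to 5 rows; each row is the pose to reach, as a shift and turn from the pose commanded when the call began, along the tool's axes at that moment; what a row does not reach only later rows make up. The controller multiplies each number of a shift by 0.25 m and each number of a turn by 90 degrees. A row lasts 1/8 s, in which the tool goes at most 62.5 mm and 10.7 degrees, less where a joint would pass 70% of its speed; a pose out of reach is approached as far as the arm can. A call with a number of a shift or a turn outside -1 to 1 is refused whole. A call with a gripper value outside its range is refused whole. "claw" is the opening, from 0 (shut) to 1 (fully open), set as the call begins (left out, the last holds). The fingers move at their own pace and stop on an object; "newtons" is the grip in N (left out, the last holds). Time passes only in rows, so rows that repeat a pose let the fingers close. It gives the time, the measured TCP pose, the force, the opening and the grip force at its end, in the units of the state.
- r.get_obs(): the state, without advancing time (a new reading comes with each control period).
- r.grab_frame(name): name is "side" or "top"; returns a dict with "pixels" (480x640x3 uint8, red, green, blue), "intrinsics" (3x3 intrinsics, pixels), "eye" and "attitude" of the camera in the world. Camera axes: x right, y up, looking along -z (the intrinsics and any distortion apply to the point x, -y, -z); pixel columns grow to the right and rows downward; lengths in m; the calibration is good to about 2 mm. A picture is of the moment at which its call begins. There is no depth.
- r.hand_in(): hands the job in; it is judged then, once.
Trained networks look in a picture, given as the dict that the camera call returned (one of the last four; its "shot" number tells which), for a name from the list of things; names that differ only in an ending like _2 or _b are one class to them, and where a whole thing is asked for, a point or a joint stands for the part that bears it (a point fixed in the world has none). Each returns a list of dicts, best first, with "conf" (0 to 1); they miss things now and then, are a little off and sometimes report something else, mostly with a low value. They report only what shows in the picture. A call takes as long as a camera call. They do not tell look-alikes from the thing itself.
- r.search_frame(picture, thing): "rect" ([left, top, width, height] in pixels, round what is visible of it).
- r.outline_of(picture, thing): "pixels" (480x640 bool, what is visible of it) and "rect" ([left, top, width, height] in pixels, round what is visible of it).
- r.landmark_of(picture, thing): "point" ([column, row] in pixels: a listed point, or the origin of a listed thing).
The state is a dict: "clock": time; "joints": joint angles; "qvel": joint speeds; "tau": joint torques, N m; "tcp_pos": TCP position; "orientation": TCP orientation; "contact_force": force on the tool from outside, world axes, zero at the start; "moment": the same for the moment, N m; "grip_width": finger opening in m; "gripper_force": force on a finger pad.
Only numpy, scipy, OpenCV 4.12 (cv2) and the standard library are available. Lean on these libraries where they do the work, as an engineer would, in place of code of your own. Each camera call takes 0.05 s, during which the arm holds its last target. There are 200 camera calls.

## Task

Set the green-tagged module down in the green-edged pass nest on the spring-return shuttle and the red-tagged module in the red-edged reject nest on the bench, both flat in their pockets, while the shuttle stays home. Then pull the shuttle out by its blue knob until its white pointer stands level with the yellow band beside the little inspection scope, and finish while still holding it there, with the passed module still seated. Leave the scope carriage where it is set and do not disturb the other things on the bench.

Things in the scene. Friction and masses are not known exactly. Their poses are not given: they have to be found in the camera images.
- module_green: Sensor module: a silver block 60 (its x) x 36 (its y) x 32 mm high with a black line round its foot and a green tag 30 x 24 mm on top (a small gold dot beside it at one end); about 0.12 kg. Origin: centre of the underside. It may go into its nest either way round along its length.
- module_red: Sensor module: a silver block 60 (its x) x 36 (its y) x 32 mm high with a black line round its foot and a red tag 30 x 24 mm on top (a small gold dot beside it at one end); about 0.12 kg. Origin: centre of the underside. It may go into its nest either way round along its length.
- pass_floor (a point): Centre of the pocket floor of the pass nest, on the shuttle and moving with it, 26 mm above the bench. Pocket 68 mm along its x by 44 mm along its y; green walls 5 mm thick rise 8 mm above the floor. Its -x axis is the direction in which the shuttle is pulled out.
- reject_floor (a point): Centre of the pocket floor of the reject nest, a fixed dark steel plate 90 x 66 mm on the bench, floor 10 mm above the bench. Pocket 68 mm along its x by 44 mm along its y; red walls 5 mm thick rise 8 mm above the floor.
- pull_knob: The blue knob of the shuttle: an upright cylinder 22 mm in diameter on a steel foot 30 mm wide and 4 mm high. Origin: centre of its underside, 26 mm above the bench; its top is 60 mm above the origin. It stands on the shuttle's centre line 110 mm on the pull-out side (-x) of the pass nest's centre; its axes are parallel to the nest's (it has a few degrees of turning play).
- shuttle (a joint): How far the shuttle is pulled out along its -x, in m: 0 home, 0.125 at the end stop. A spring draws it home with about 2.2 N at 0 growing to about 9 N at 0.125, so it runs back if let go. The shuttle runs on a fixed grey base plate 295 x 165 x 12 mm that reaches 235 mm from the home nest's centre on the pull-out side.
- pointer (a point): Tip of the white pointer on the shuttle's +y edge, level with the nest's centre, 28 mm above the bench; it moves with the shuttle.
- mark (a point): Middle of the yellow band at the shuttle-side edge of the scope carriage, 28 mm above the bench, axes parallel to the nest's. The band is 12 mm wide along x. The carriage (a black block 40 mm along x, with a white scope tube 30 mm across lying along y above it, nose 32 mm farther out in +y than this point, top of tube 72 mm above the bench) is set somewhere between 55 and 100 mm of shuttle travel; it slides if pushed hard.
- multimeter: Bystander: orange multimeter 180 x 86 x 41 mm, loose. Origin: underside centre.
- adapter: Bystander: white plug-in adapter, 50 mm square, 46 mm high with its two pins up, loose. Origin: underside centre.
- tin: Bystander: open golden tin, 60 mm across, 28 mm high, loose. Origin: underside centre.
- brush: Bystander: brush 160 mm long, lying. Origin: about its middle, on the bench.
- tape_roll: Bystander: amber tape roll 72 mm across, 14 mm high, lying flat. Origin: underside centre.
- flux_jar: Bystander: small jar 40 mm across, 45 mm high. Origin: underside centre.
- screwdriver: Bystander: screwdriver 150 mm long, lying. Origin: about its middle, on the bench.
There are look-alikes about, which are no part of the job. What is shaped like the module_red but orange is not meant. Of the things that look like the part that bears reject_floor, the larger one is meant.

How it is judged:
On the way:
1. both modules lie flat in their own nests, let go and at rest, while the shuttle is home (within 8 mm) (horizontal distance between module_green and pass_floor below 0.008 m and z of module_green in the frame of pass_floor below 0.004 m and angle between each of module_green, module_red's own z axis and vertical below 0.08 rad and angle between the x axis of module_green and the x axis of pass_floor, either way round below 0.25 rad and horizontal distance between module_red and reject_floor below 0.008 m and z of module_red in the frame of reject_floor below 0.004 m and angle between the x axis of module_red and the x axis of reject_floor, either way round below 0.25 rad and contact force between the fingers and module_green below 0.05 N and contact force between the fingers and module_red below 0.05 N and linear speed of each of module_green, module_red below 0.02 m/s and value of joint shuttle below 0.008 m), for 0.2 s.
At the end, for the whole second after the job is handed in: Fingers hold the blue knob (over 2 N), shuttle still, pointer within 6 mm of the yellow band's middle; both modules flat in their own nests (8 mm, 0.25 rad, 4 mm high, tilt 0.08 rad), untouched, at rest; scope carriage within 6 mm of its start (horizontal distance between module_green and pass_floor below 0.008 m and z of module_green in the frame of pass_floor below 0.004 m and angle between each of module_green, module_red's own z axis and vertical below 0.08 rad and angle between the x axis of module_green and the x axis of pass_floor, either way round below 0.25 rad and horizontal distance between module_red and reject_floor below 0.008 m and z of module_red in the frame of reject_floor below 0.004 m and angle between the x axis of module_red and the x axis of reject_floor, either way round below 0.25 rad and contact force between the fingers and module_green below 0.05 N and contact force between the fingers and module_red below 0.05 N and linear speed of each of module_green, module_red below 0.02 m/s and x of pointer in the frame of mark between -0.006 and 0.006 m and velocity of joint shuttle between -0.01 and 0.01 m/s and contact force between the fingers and pull_knob above 2 N and distance of mark from where it was at the start of the episode below 0.006 m); the arm keeps its last pose, push and grip.
It fails at once if a module is let go high above the bench (its underside over 80 mm up) ((height (world z) of module_green above 0.08 m and contact force between the fingers and module_green below 0.02 N) or (height (world z) of module_red above 0.08 m and contact force between the fingers and module_red below 0.02 N)).
It fails at once if a bystander is moved by more than 20 mm (distance of any of multimeter, adapter, tin, brush, tape_roll, flux_jar, screwdriver from where it was at the start of the episode above 0.02 m).
It also fails if it takes over 61 s, if anything falls off the work surface, if the arm or the gripper's body presses on something with over 40 N, if the wrist force passes 120 N, or if a joint passes its speed limit or range.

## Working session

There is one attempt and no reset: what is moved stays moved. The work goes in short steps, Python scripts to look and compute and a tool call to move; the robot and the scene stay as the last step left them, time stands still between calls to the robot, and variables do not carry over. Pictures are saved under pics/ and viewed, at most 10 in all, crops included, and the job is handed in when it is done.

Besides the shell and the picture viewer there is one more tool, called after ">>>" as name(argument=value, ...), one argument or row to a line, values as JSON. apply_moves: Moves the arm, as the interface text tells. Its arguments: {"type":"object","properties":{"rows":{"type":"array","items":{"type":"array","items":{"type":"number"}}},"claw":{"type":"number"},"newtons":{"type":"number"}},"required":["rows"]}

```bash
mkdir -p pics; cat > h.py <<'E'
import numpy as np, cv2
from bench import r
from scipy.spatial.transform import Rotation as R
def att(p):
    a=np.array(p['attitude'],float)
    return a if a.shape==(3,3) else (R.from_rotvec(a).as_matrix() if a.size==3 else R.from_quat(a).as_matrix())
def ray(p,uv,z):
    K=np.array(p['intrinsics']);d=np.linalg.inv(K)@[uv[0],uv[1],1.]
    w=att(p)@np.array([d[0],-d[1],-d[2]]);e=np.array(p['eye']);return e+w*(z-e[2])/w[2]
def proj(p,X):
    c=att(p).T@(np.array(X)-p['eye']);q=np.array(p['intrinsics'])@[c[0],-c[1],-c[2]];return q[:2]/q[2]
def save(p,n,box=None,s=1):
    im=p['pixels'][:,:,::-1]
    if box: x,y,w,h=box;im=im[y:y+h,x:x+w]
    cv2.imwrite('pics/'+n+'.png',cv2.resize(im,None,fx=s,fy=s,interpolation=cv2.INTER_CUBIC))
E
python3 - <<'E'
from h import *
print(r.get_obs())
for n in('top','side'):
    p=r.grab_frame(n);save(p,n+'0');print(n,{k:v for k,v in p.items() if k!='pixels'})
    for t in['module_green','module_red','pass_floor','reject_floor','pull_knob','pointer','mark']:
        print(t,[(np.round(d['point'],1).tolist(),round(d['conf'],2)) for d in r.landmark_of(p,t)])
E
```

```text
{'clock': 0.0, 'joints': array([-1.360096  ,  0.47779622,  0.02234654,  1.55643827, -0.01147863,
        1.10930945, -0.08313409]), 'qvel': array([-0.0002952 , -0.00166097,  0.00072914,  0.00027611, -0.00084218,
       -0.00052845,  0.00038815]), 'tau': array([ 4.26642337e-04, -5.96437204e+01,  1.60788216e+00, -2.81207532e+01,
        1.22758158e-02,  9.04880231e-03,  9.07703651e-06]), 'tcp_pos': array([0.21140308, 0.64042194, 0.23033403]), 'orientation': array([-4.98644947e-01, -3.10163121e+00,  2.85581410e-03]), 'contact_force': array([ 0.33692114, -0.26011359,  0.08317507]), 'moment': array([ 0.00666488, -0.02596731, -0.00255687]), 'gripper_force': 0.0, 'grip_width': 0.08563017100035225}
top {'intrinsics': array([[567.79421635,   0.        , 321.60825416],
       [  0.        , 567.79421635, 247.31926915],
       [  0.        ,   0.        ,   1.        ]]), 'eye': array([0.30669056, 0.03834951, 1.37962387]), 'attitude': array([ 0.14970536, -0.14996697, -1.54100049]), 'shot': 1}
module_green [([229.2, 340.5], 0.69), ([406.3, 223.2], 0.62)]
module_red [([408.9, 289.9], 0.79), ([407
[... 200 characters left out ...]
, 0.84)]
mark [([255.3, 240.2], 0.88)]
side {'intrinsics': array([[544.22275019,   0.        , 327.56696529],
       [  0.        , 544.22275019, 244.48622212],
       [  0.        ,   0.        ,   1.        ]]), 'eye': array([0.3190377 , 0.9710328 , 0.89304332]), 'attitude': array([ 0.17422793, -1.19875163, -2.65247798]), 'shot': 2}
module_green [([322.5, 205.8], 0.8), ([415.8, 248.8], 0.24)]
module_red [([435.5, 216.4], 0.95), ([389.1, 212.9], 0.94)]
pass_floor [([248.0, 440.3], 0.66), ([277.3, 278.3], 0.57)]
reject_floor [([378.7, 163.4], 0.75), ([391.3, 148.2], 0.55)]
pull_knob [([328.9, 281.8], 0.69), ([445.1, 177.0], 0.62)]
pointer [([277.3, 296.2], 0.89)]
mark [([307.6, 299.0], 0.9)]
```

View pics/top0.png

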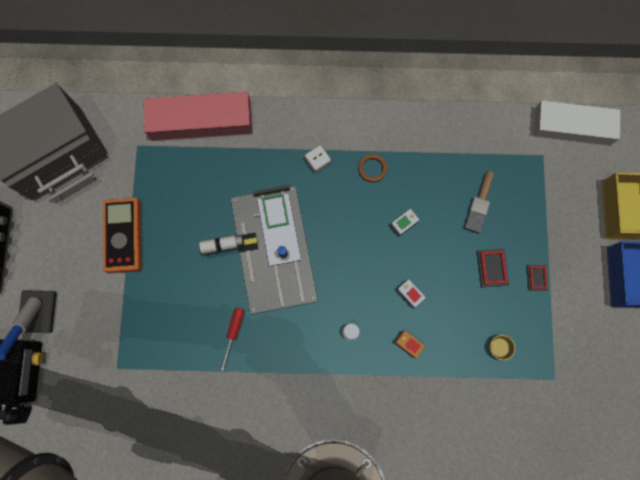

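View pics/side0.png

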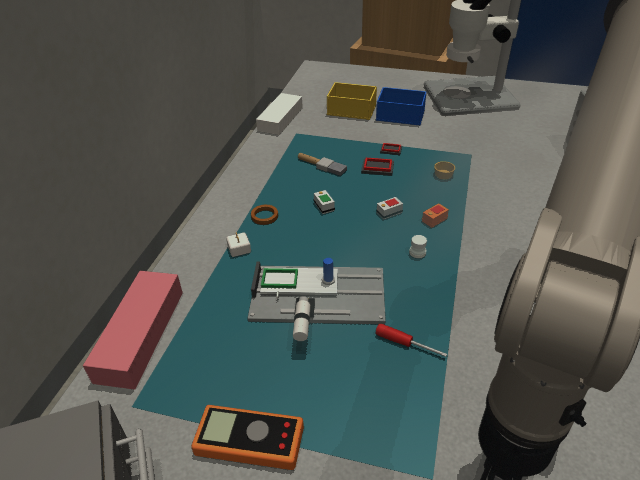

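The top view shows the candidates. Green modules: (404,222) only; the green frame at (275,211) is the nest. Red modules: silver (411,293), and an orange look-alike at (409,344). Reject nests: larger (494,268), smaller (537,277). I choose (404,222), (411,293) and (494,268). The knob is at (282,252) and the band at (251,240).

```bash
cat >> h.py <<'E'
def seg(p,col,box,z,s=4):
    """min-area rect of coloured pixels in box, corners cast on plane z -> centre, sides, angle of long side"""
    x,y,w,h=box;im=cv2.resize(p['pixels'][y:y+h,x:x+w],None,fx=s,fy=s,interpolation=cv2.INTER_CUBIC).astype(int)
    a,b,c=im[...,0],im[...,1],im[...,2]
    m={'g':(b>a*1.3+8)&(b>c*1.25),'r':(a>b*1.8+15)&(a>c*1.8),'y':(a>c*1.7+20)&(b>c*1.5+15),'b':(c>a*1.6+15)&(c>b*1.25),
       'w':(np.minimum(np.minimum(a,b),c)>np.max(im)*0.6)}[col]
    n,l,st,_=cv2.connectedComponentsWithStats(m.astype(np.uint8));k=1+np.argmax(st[1:,4])
    v,u=np.nonzero(l==k);uv=np.c_[(u+.5)/s-.5+x,(v+.5)/s-.5+y]
    P=np.array([ray(p,q,z)[:2] for q in uv]);
    (cx,cy),(sw,sh),an=cv2.minAreaRect((P*1000).astype(np.float32))
    if sw<sh: sw,sh,an=sh,sw,an+90
    return np.round([cx,cy,sw,sh,(an+90)%180-90],1)
E
python3 - <<'E'
from h import *
p=r.grab_frame('top');q=r.grab_frame('side')
B={'gtag':('g',.032,(385,202,40,40),(305,185,40,30)),'rtag':('r',.032,(393,276,36,34),(374,194,32,26)),
'rej':('r',.018,(474,245,40,46),(356,152,44,26)),'pass':('g',.034,(255,186,40,50),(252,262,55,32)),'knobtop':('b',.086,(270,240,26,24),(318,254,22,20)),
'band':('y',.028,(236,228,26,24),(296,290,26,22))}
for k,(c,z,a,b) in B.items(): print(k,seg(p,c,a,z),seg(q,c,b,z))
for n,pp,t,zs in(('t',p,'x',0),('s',q,'x',0)):
  for t,z in(('pointer',.028),('mark',.028),('pass_floor',.026),('pull_knob',.026),('reject_floor',.01),('module_green',0),('module_red',0)):
    print(n,t,[np.round(ray(pp,d['point'],z)[:2]*1000).tolist() for d in r.landmark_of(pp,t)])
a=cv2.resize(p['pixels'][170:310,225:440],None,fx=3.6,fy=3.6,interpolation=cv2.INTER_CUBIC)[:,:,::-1];cv2.imwrite('pics/c1.png',a)
E
```

```text
gtag [ 635.5 -156.    28.    22.1  -52.1] [ 635.  -156.7   31.1   24.2  -51.9]
rtag [ 459.  -179.7   27.    20.2   41.6] [ 458.7 -179.5   29.4   23.    42.5]
rej [ 532.7 -377.3   79.1   55.7    5.3] [ 531.7 -371.3   79.9   66.3    5.3]
pass [656.8 157.8  77.6  51.9  12.3] [656.4 160.5  79.6  60.8  12.2]
knobtop [546.5 133.4  23.1  19.1   2.1] [546.  148.7  51.   21.8 -75.8]Traceback (most recent call last):
  File "<stdin>", line 6, in <module>
  File "h.py", line 22, in seg
    n,l,st,_=cv2.connectedComponentsWithStats(m.astype(np.uint8));k=1+np.argmax(st[1:,4])
                                                                      ~~~~~~~~~^^^^^^^^^^
    return _wrapfunc(a, 'argmax', axis=axis, out=out, **kwds)
    return bound(*args, **kwds)
ValueError: attempt to get argmax of an empty sequence
```

```bash
python3 - <<'E'
from h import *
p=r.grab_frame('top');q=r.grab_frame('side')
for k,(a,b) in {'gmod':((385,202,40,40),(305,185,40,30)),'rmod':((393,276,36,34),(374,194,32,26))}.items(): print(k,seg(p,'w',a,.032),seg(q,'w',b,.032))
for n,pp in(('t',p),('s',q)):
  for t,z in(('pointer',.028),('mark',.028),('pass_floor',.026),('pull_knob',.026),('reject_floor',.01),('module_green',0),('module_red',0)):
    print(n,t,[np.round(ray(pp,d['point'],z)[:2]*1000).tolist() for d in r.landmark_of(pp,t)])
a=cv2.resize(p['pixels'][180:300,220:300],None,fx=5,fy=5,interpolation=cv2.INTER_CUBIC)
b=cv2.resize(q['pixels'][250:330,240:340],None,fx=4,fy=4,interpolation=cv2.INTER_CUBIC)
c=cv2.resize(p['pixels'][200:312,385:430],None,fx=5,fy=5,interpolation=cv2.INTER_CUBIC)[:280]
c=cv2.resize(p['pixels'][200:312,385:485],None,fx=2.5,fy=2.5,interpolation=cv2.INTER_CUBIC)
o=np.zeros((600,800,3),np.uint8);o[:,:400]=a;o[:320,400:]=b;o[320:,400:650]=c
cv2.imwrite('pics/c1.png',o[:,:,::-1])
E
```

```text
gmod [ 638.6 -160.8   60.9   36.8  -50.8] [ 638.2 -159.5   59.8   34.7  -51.1]
rmod [ 463.  -175.6   61.    37.    43.2] [ 463.  -173.7   59.1   35.7   43.2]
t pointer []
t mark [[577.0, 203.0]]
t pass_floor [[657.0, 159.0], [587.0, 206.0]]
t pull_knob [[555.0, 130.0], [635.0, -160.0]]
t reject_floor [[508.0, -483.0], [528.0, -382.0]]
t module_green [[640.0, -165.0]]
t module_red [[340.0, -173.0], [593.0, 523.0]]
s pointer [[645.0, 211.0]]
s mark [[578.0, 196.0]]
s pass_floor [[655.0, 163.0], [632.0, -123.0], [340.0, -337.0]]
s pull_knob [[554.0, 138.0], [580.0, 544.0]]
s reject_floor [[531.0, -366.0], [509.0, -482.0]]
s module_green [[640.0, -165.0]]
s module_red [[463.0, -175.0], [335.0, -178.0]]
```

View pics/c1.png

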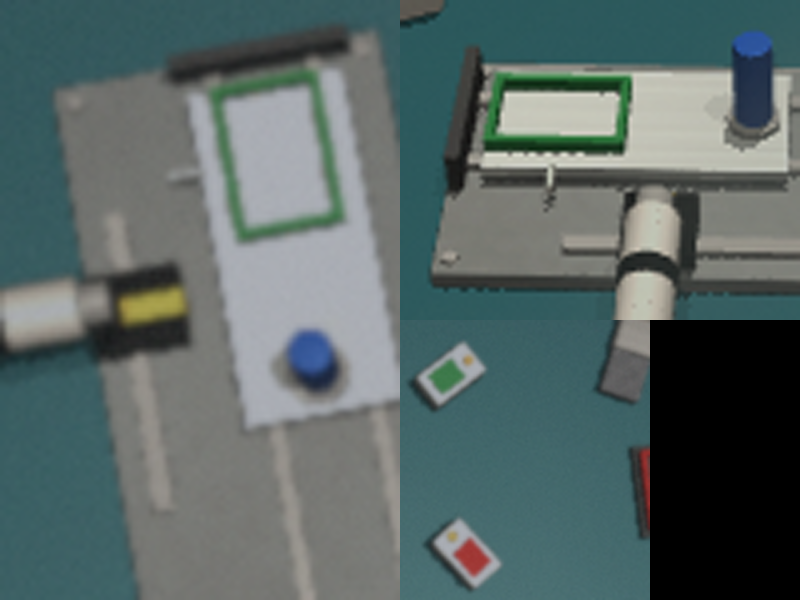

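The crop shows the silver modules with green and red tags (gold dot on each), the nest, the white pointer at pixel (256,216), the band at (250,241) and the knob. Sizes come out right: 60x36 modules and 78x54 rims. The helper below works out the moves.

```bash
cat > m.py <<'E'
import sys
from h import *
def go(x,y,z,ang=None):
    """ang: closing-axis direction (deg, mod 180). prints the row numbers to reach the TCP target"""
    o=r.get_obs();M=R.from_rotvec(o['orientation']).as_matrix()
    c=np.degrees(np.arctan2(M[1,1],M[0,1]))
    d=0 if ang is None else (ang-c+90)%180-90
    zc=np.array([0,0,-1.]);a=np.radians(c+d);yc=np.array([np.cos(a),np.sin(a),0]);T=np.c_[np.cross(yc,zc),yc,zc]
    s=M.T@(np.array([x,y,z])-o['tcp_pos']);t=R.from_matrix(M.T@T).as_rotvec()
    print('shift',np.round(s/.25,3),'turn',np.round(t/(np.pi/2),3),'| close',round(c,1),'d',round(d,1),'dist',round(np.linalg.norm(s)*1000),'tcp',np.round(o['tcp_pos'],4),'t',round(o['clock'],2),'w',round(o['grip_width'],4),'j',np.round(o['joints'],2),'F',np.round(o['contact_force'],1))
if __name__=='__main__': go(*map(float,sys.argv[1:]))
E
python3 m.py .6384 -.1602 .15 39; python3 m.py .6384 -.1602 .15
```

```text
shift [-2.626 -2.508  0.325] turn [-0.    -0.     0.364] | close 71.7 d -32.7 dist 911 tcp [0.2116 0.641  0.2313] t 1.7 w 0.0852 j [-1.36  0.48  0.02  1.56 -0.01  1.11 -0.08] F [-0.2  1.1  1. ]
shift [-2.626 -2.508  0.325] turn [-0. -0. -0.] | close 71.7 d 0 dist 911 tcp [0.2116 0.641  0.2313] t 1.7 w 0.0852 j [-1.36  0.48  0.02  1.56 -0.01  1.11 -0.08] F [-0.2  1.1  1. ]
```

>>> apply_moves(
  rows=[
    [-0.87,-0.83,0.1,0,0,0.36],
    [-0.87,-0.83,0.1,0,0,0.36],
    [-0.87,-0.83,0.1,0,0,0.36],
    [-0.87,-0.83,0.1,0,0,0.36],
    [-0.87,-0.83,0.1,0,0,0.36],
  ],
  claw=1,
)

```text
clock: 2.33
tcp_pos: [0.3542, 0.3734, 0.2064]
orientation: [1.346, 2.838, 0.001]
contact_force: [1.2, 0.3, 0.6]
grip_width: 0.0855
gripper_force: 0.0
```

```bash
python3 m.py .6384 -.1602 .15 39
```

```text
shift [-2.372 -0.47   0.226] turn [0.    0.    0.003] | close 39.3 d -0.3 dist 607 tcp [0.3542 0.3734 0.2064] t 2.33 w 0.0855 j [-1.12  0.24  0.22  1.97 -0.06  0.93 -0.18] F [1.2 0.3 0.6]
```

>>> apply_moves(
  rows=[
    [-1,-0.2,0.1,0,0,0],
    [-1,-0.2,0.1,0,0,0],
    [-1,-0.2,0.1,0,0,0],
    [-1,-0.2,0.1,0,0,0],
    [-1,-0.2,0.1,0,0,0],
  ],
)

```text
clock: 2.95
tcp_pos: [0.4745, 0.1457, 0.1813]
orientation: [1.356, 2.833, -0.002]
contact_force: [0.4, 0.6, 0.1]
grip_width: 0.0854
gripper_force: 0.0
```

>>> apply_moves(
  rows=[
    [-1,-0.2,0.1,0,0,0],
    [-1,-0.2,0.1,0,0,0],
    [-1,-0.2,0.1,0,0,0],
    [-1,-0.2,0.1,0,0,0],
    [-1,-0.2,0.1,0,0,0],
  ],
)

```text
clock: 3.58
tcp_pos: [0.5937, -0.0791, 0.1562]
orientation: [1.353, 2.833, -0.003]
contact_force: [-0.5, 0.6, -0.2]
grip_width: 0.0856
gripper_force: 0.0
```

```bash
python3 m.py .6384 -.1602 .08 39
```

```text
shift [-0.364 -0.064  0.306] turn [-0.001  0.002 -0.   ] | close 39.0 d 0.0 dist 120 tcp [ 0.5937 -0.0791  0.1562] t 3.58 w 0.0856 j [-0.29  0.46  0.42  1.84 -0.23  0.89  0.92] F [-0.5  0.6 -0.2]
```

>>> apply_moves(
  rows=[
    [-0.2,-0.04,0.15,0,0,0],
    [-0.364,-0.064,0.3,0,0,0],
    [-0.364,-0.064,0.3,0,0,0],
    [-0.364,-0.064,0.3,0,0,0],
  ],
)

```text
clock: 4.08
tcp_pos: [0.6381, -0.1527, 0.0814]
orientation: [-1.342, -2.84, -0.002]
contact_force: [0.0, 0.5, 1.0]
grip_width: 0.0853
gripper_force: 0.0
```

```bash
python3 m.py .6384 -.1602 .01 39; python3 - <<'E'
from h import *
p=r.grab_frame('top');q=r.grab_frame('side');save(q,'s2',(250,120,200,150),4)
E
```

```text
shift [-0.024 -0.018  0.285] turn [ 0.    -0.001  0.005] | close 39.4 d -0.4 dist 72 tcp [ 0.6381 -0.1527  0.0814] t 4.08 w 0.0853 j [-0.13  0.64  0.38  1.74 -0.31  0.82  1.08] F [0.  0.5 1. ]
```

View pics/s2.png

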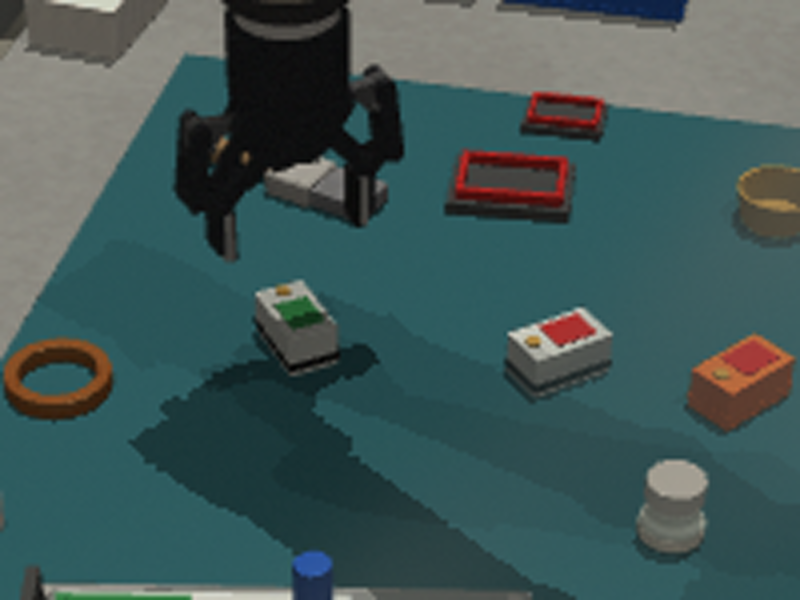

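The fingers straddle the green module (crop 298,325) and nothing else is near. Descending.

>>> apply_moves(
  rows=[
    [-0.024,-0.018,0.14,0,0,0],
    [-0.024,-0.018,0.285,0,0,0],
    [-0.024,-0.018,0.285,0,0,0],
    [-0.024,-0.018,0.285,0,0,0],
  ],
)

```text
clock: 4.68
tcp_pos: [0.6395, -0.1617, 0.012]
orientation: [1.342, 2.838, 0.002]
contact_force: [-0.1, 0.0, 0.6]
grip_width: 0.0854
gripper_force: 0.0
```

```bash
python3 m.py .6384 -.1602 .01 39
```

```text
shift [0.007 0.    0.008] turn [0.001 0.001 0.004] | close 39.4 d -0.4 dist 3 tcp [ 0.6395 -0.1617  0.012 ] t 4.67 w 0.0854 j [-0.08  0.73  0.34  1.75 -0.35  0.71  1.13] F [-0.1  0.   0.6]
```

>>> apply_moves(
  rows=[
    [0.005,0,0.008,0,0,0],
    [0.005,0,0.008,0,0,0],
    [0.005,0,0.008,0,0,0],
    [0.005,0,0.008,0,0,0],
    [0.005,0,0.008,0,0,0],
  ],
  claw=0,
  newtons=40,
)

```text
clock: 5.3
tcp_pos: [0.638, -0.1614, 0.0089]
orientation: [1.344, 2.839, 0.001]
contact_force: [-1.1, 0.2, 6.4]
grip_width: 0.0353
gripper_force: 41.7
```

>>> apply_moves(
  rows=[
    [0,0,0,0,0,0],
    [0,0,0,0,0,0],
    [0,0,0,0,0,0],
  ],
)

```text
clock: 5.68
tcp_pos: [0.638, -0.1614, 0.0089]
orientation: [1.344, 2.839, 0.001]
contact_force: [-1.4, 1.0, 6.6]
grip_width: 0.0353
gripper_force: 41.7
```

```bash
python3 m.py .6384 -.1602 .085 39
```

```text
shift [ 0.003  0.005 -0.305] turn [0.001 0.    0.004] | close 39.3 d -0.3 dist 76 tcp [ 0.638  -0.1614  0.0089] t 5.67 w 0.0353 j [-0.08  0.74  0.34  1.76 -0.35  0.71  1.13] F [-1.4  1.   6.6]
```

>>> apply_moves(
  rows=[
    [0,0,-0.15,0,0,0],
    [0,0,-0.3,0,0,0],
    [0,0,-0.3,0,0,0],
    [0,0,-0.3,0,0,0],
  ],
)

```text
clock: 6.18
tcp_pos: [0.6367, -0.161, 0.0821]
orientation: [-1.343, -2.838, 0.0]
contact_force: [-0.6, 0.2, -2.1]
grip_width: 0.0351
gripper_force: 41.0
```

```bash
python3 m.py .6567 .159 .085 102.2
```

```text
shift [ 0.939  0.873 -0.011] turn [-0.    -0.001 -0.698] | close 39.3 d 62.9 dist 321 tcp [ 0.6367 -0.161   0.0821] t 6.17 w 0.0351 j [-0.12  0.64  0.38  1.74 -0.31  0.83  1.09] F [-0.6  0.2 -2.1]
```

>>> apply_moves(
  rows=[
    [0.94,0.87,-0.01,0,0,-0.7],
    [0.94,0.87,-0.01,0,0,-0.7],
    [0.94,0.87,-0.01,0,0,-0.7],
    [0.94,0.87,-0.01,0,0,-0.7],
    [0.94,0.87,-0.01,0,0,-0.7],
  ],
)

```text
clock: 6.8
tcp_pos: [0.6549, 0.1523, 0.0835]
orientation: [0.093, -3.137, 0.001]
contact_force: [0.3, -0.5, -2.4]
grip_width: 0.0351
gripper_force: 40.8
```

```bash
python3 m.py .6567 .159 .085 102.2
```

```text
shift [-0.009  0.026 -0.006] turn [-0.    -0.002 -0.098] | close 93.4 d 8.8 dist 7 tcp [0.6549 0.1523 0.0835] t 6.8 w 0.0351 j [-0.42  0.63  0.14  1.68 -0.11  0.84  1.4 ] F [ 0.3 -0.5 -2.4]
```

>>> apply_moves(
  rows=[
    [0,0.012,-0.006,0,0,-0.098],
    [0,0.012,-0.006,0,0,-0.098],
    [0,0.012,-0.006,0,0,-0.098],
    [0,0.012,-0.006,0,0,-0.098],
  ],
)

```text
clock: 7.3
tcp_pos: [0.656, 0.1518, 0.0865]
orientation: [0.319, -3.125, 0.001]
contact_force: [0.7, -0.2, -1.2]
grip_width: 0.0355
gripper_force: 40.9
```

```bash
cat > look.py <<'E'
from h import *
import sys
# where the module tag/top stands vs the nest, seen from both cameras; z = height of module top
p=r.grab_frame('top');q=r.grab_frame('side')
save(q,sys.argv[1],tuple(map(int,sys.argv[2:6])),float(sys.argv[6]))
E
python3 look.py s3 230 190 120 110 5; python3 m.py .6567 .159 .04 102.2
```

```text
shift [-0.008  0.025  0.187] turn [-0.    -0.    -0.005] | close 101.7 d 0.5 dist 47 tcp [0.6561 0.1525 0.0868] t 7.4 w 0.0352 j [-0.39  0.63  0.1   1.68 -0.08  0.84  1.52] F [-1.5 -0.  -1.3]
```

View pics/s3.png

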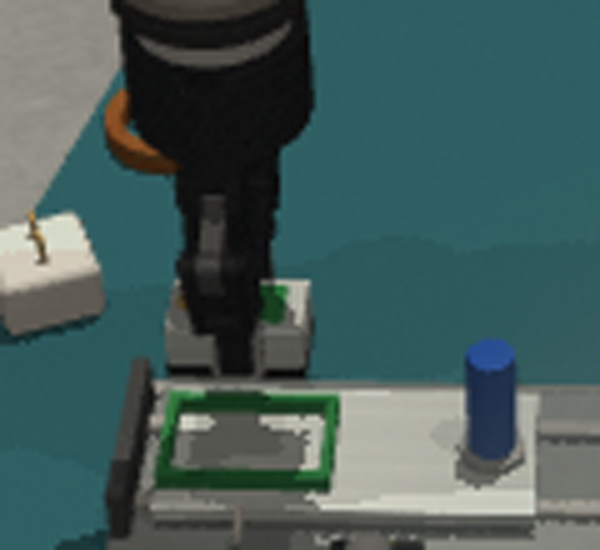

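The green module is level in the fingers and centred (crop 238,330). The tips are above its foot, and the nest below at crop (245,440) is clear.

>>> apply_moves(
  rows=[
    [-0.006,0.026,0.05,0,0,-0.005],
    [-0.006,0.026,0.11,0,0,-0.005],
    [-0.006,0.026,0.11,0,0,-0.005],
    [-0.006,0.026,0.11,0,0,-0.005],
  ],
)

```text
clock: 7.9
tcp_pos: [0.6562, 0.16, 0.0592]
orientation: [0.337, -3.123, 0.0]
contact_force: [0.9, -0.9, -1.1]
grip_width: 0.0353
gripper_force: 40.8
```

```bash
python3 m.py .6567 .159 .037 102.2
```

```text
shift [-0.001 -0.004  0.089] turn [-0.    -0.     0.001] | close 102.3 d -0.1 dist 22 tcp [0.6562 0.16   0.0592] t 7.9 w 0.0353 j [-0.4   0.66  0.09  1.68 -0.08  0.8   1.52] F [ 0.9 -0.9 -1.1]
```

>>> apply_moves(
  rows=[
    [0,-0.003,0.045,0,0,0],
    [0,-0.003,0.08,0,0,0],
    [0,-0.003,0.09,0,0,0],
    [0,-0.003,0.09,0,0,0],
  ],
)

```text
clock: 8.4
tcp_pos: [0.6563, 0.1595, 0.0367]
orientation: [0.337, -3.123, 0.0]
contact_force: [0.5, 0.5, -1.5]
grip_width: 0.0351
gripper_force: 40.9
```

```bash
python3 m.py .6567 .159 .036 102.2;python3 look.py s4 230 220 120 80 5
```

```text
shift [-0.001 -0.002  0.003] turn [-0.    -0.     0.001] | close 102.3 d -0.1 dist 1 tcp [0.6563 0.1595 0.0367] t 8.4 w 0.0351 j [-0.39  0.69  0.09  1.69 -0.08  0.76  1.52] F [ 0.5  0.5 -1.5]
```

View pics/s4.png

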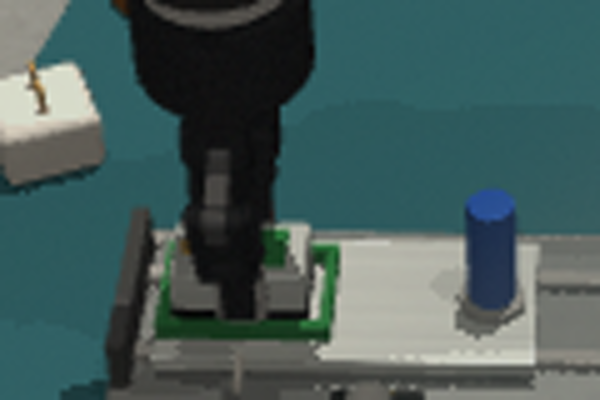

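The module is inside the green walls (crop 240,290), slightly toward the far end. I'll nudge it 1 mm toward the knob, lower and release.

>>> apply_moves(
  rows=[
    [0.003,-0.002,0.006,0,0,0],
    [0.003,-0.002,0.009,0,0,0],
    [0.003,-0.002,0.009,0,0,0],
  ],
)

```text
clock: 8.88
tcp_pos: [0.6558, 0.1588, 0.0349]
orientation: [-0.337, 3.123, 0.0]
contact_force: [-1.3, 0.1, -0.0]
grip_width: 0.0352
gripper_force: 41.0
```

```bash
python3 m.py .6567 .159 .036 102.2
```

```text
shift [-0.004  0.    -0.004] turn [-0.     0.     0.001] | close 102.3 d -0.1 dist 1 tcp [0.6558 0.1588 0.0349] t 8.88 w 0.0352 j [-0.39  0.69  0.09  1.69 -0.08  0.76  1.52] F [-1.3  0.1 -0. ]
```

>>> apply_moves(
  rows=[
    [0,0,0,0,0,0],
    [0,0,0,0,0,0],
    [0,0,0,0,0,0],
  ],
  claw=0.7,
)

```text
clock: 9.25
tcp_pos: [0.6559, 0.1589, 0.0349]
orientation: [-0.337, 3.123, 0.0]
contact_force: [-0.4, 0.0, 0.4]
grip_width: 0.0596
gripper_force: 0.0
```

>>> apply_moves(
  rows=[
    [0,0,-0.15,0,0,0],
    [0,0,-0.35,0,0,0],
    [0,0,-0.45,0,0,0],
    [0,0,-0.45,0,0,0],
  ],
)

```text
clock: 9.75
tcp_pos: [0.6574, 0.1592, 0.1499]
orientation: [-0.336, 3.119, 0.002]
contact_force: [0.8, -0.9, 0.0]
grip_width: 0.0598
gripper_force: 0.0
```

```bash
python3 m.py .463 -.1747 .14 133.2
```

```text
shift [ 1.045 -1.139  0.034] turn [-0.     0.003 -0.343] | close 102.3 d 30.9 dist 387 tcp [0.6574 0.1592 0.1499] t 9.75 w 0.0598 j [-0.41  0.55  0.11  1.63 -0.07  0.95  1.51] F [ 0.8 -0.9  0. ]
```

>>> apply_moves(
  rows=[
    [0.72,-0.78,0.02,0,0,-0.34],
    [0.72,-0.78,0.02,0,0,-0.34],
    [0.72,-0.78,0.02,0,0,-0.34],
    [0.72,-0.78,0.02,0,0,-0.34],
    [0.72,-0.78,0.02,0,0,-0.34],
  ],
  claw=1,
)

```text
clock: 10.38
tcp_pos: [0.518, -0.0745, 0.1409]
orientation: [1.138, -2.924, -0.0]
contact_force: [0.0, -0.0, 1.3]
grip_width: 0.0853
gripper_force: 0.0
```

```bash
python3 m.py .463 -.1747 .08 133.2
python3 - <<'E'
from h import *
p=r.grab_frame('top');q=r.grab_frame('side')
print('pass rim',seg(p,'g',(255,186,40,50),.034)); print('tag',seg(p,'g',(262,194,26,30),.058),'mod',seg(p,'w',(258,190,32,38),.058))
print('redmod',seg(p,'w',(393,276,36,34),.032))
a=cv2.resize(p['pixels'][180:260,240:310],None,fx=5,fy=5,interpolation=cv2.INTER_CUBIC)
b=cv2.resize(q['pixels'][245:325,240:330],None,fx=5,fy=5,interpolation=cv2.INTER_CUBIC)
cv2.imwrite('pics/s5.png',np.hstack([a,b])[:,:,::-1])
E
```

```text
shift [ 0.432 -0.147  0.245] turn [ 0.001 -0.002 -0.007] | close 132.6 d 0.6 dist 129 tcp [ 0.518  -0.0745  0.1409] t 10.38 w 0.0853 j [ 0.01  0.34  0.02  2.   -0.01  0.8   2.34] F [ 0.  -0.   1.3]
pass rim [657.7 161.6  28.3  21.9  12.8]
tag [651.4 159.4  27.7  21.6  12.8] mod [652.8 156.1  72.6  43.5  12.3]
redmod [ 463.8 -173.2   87.6   80.6  -88.6]
```

View pics/s5.png

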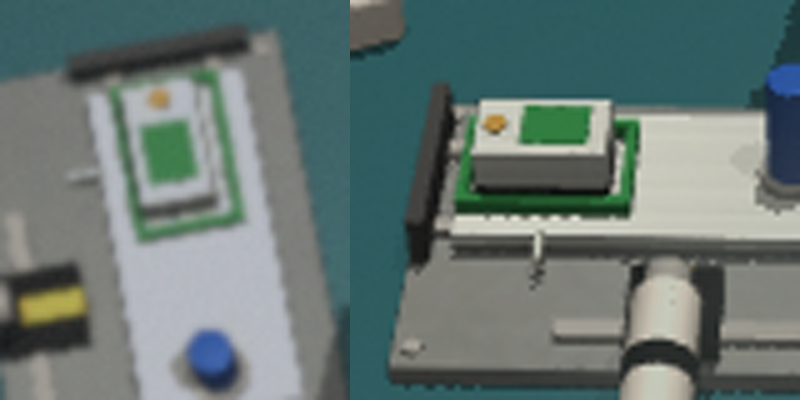

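The green module sits flat inside the green walls (left crop 170,150; right crop 543,150), with its centre about 1 mm from the nest's. On to the red one.

>>> apply_moves(
  rows=[
    [0.2,-0.07,0.1,0,0,-0.007],
    [0.432,-0.147,0.24,0,0,-0.007],
    [0.432,-0.147,0.24,0,0,-0.007],
    [0.432,-0.147,0.24,0,0,-0.007],
  ],
)

```text
clock: 10.98
tcp_pos: [0.4685, -0.1691, 0.0818]
orientation: [-1.167, 2.917, 0.002]
contact_force: [0.3, 0.7, 0.1]
grip_width: 0.0852
gripper_force: 0.0
```

```bash
python3 m.py .463 -.1747 .01 133.2
```

```text
shift [ 0.031 -0.001  0.287] turn [0.001 0.    0.005] | close 133.6 d -0.4 dist 72 tcp [ 0.4685 -0.1691  0.0818] t 10.97 w 0.0852 j [ 0.19  0.4   0.04  2.1  -0.03  0.64  2.58] F [0.3 0.7 0.1]
```

>>> apply_moves(
  rows=[
    [0.02,0,0.1,0,0,0],
    [0.025,-0.001,0.285,0,0,0],
    [0.025,-0.001,0.285,0,0,0],
    [0.025,-0.001,0.285,0,0,0],
  ],
)

```text
clock: 11.48
tcp_pos: [0.465, -0.1739, 0.0122]
orientation: [-1.168, 2.914, -0.001]
contact_force: [0.1, -0.4, -0.2]
grip_width: 0.0852
gripper_force: 0.0
```

```bash
python3 m.py .463 -.1747 .01 133.2
```

```text
shift [0.008 0.003 0.009] turn [-0.001  0.001  0.005] | close 133.7 d -0.5 dist 3 tcp [ 0.465  -0.1739  0.0122] t 11.47 w 0.0852 j [ 0.21  0.52  0.03  2.13 -0.03  0.48  2.59] F [ 0.1 -0.4 -0.2]
```

>>> apply_moves(
  rows=[
    [0.006,0.003,0.007,0,0,0],
    [0.006,0.003,0.007,0,0,0],
  ],
)

```text
clock: 11.72
tcp_pos: [0.4622, -0.1756, 0.0103]
orientation: [-1.165, 2.916, -0.002]
contact_force: [0.7, 0.0, -0.2]
grip_width: 0.0854
gripper_force: 0.0
```

>>> apply_moves(
  rows=[
    [0,0,0,0,0,0],
    [0,0,0,0,0,0],
    [0,0,0,0,0,0],
    [0,0,0,0,0,0],
    [0,0,0,0,0,0],
  ],
  claw=0,
)

```text
clock: 12.35
tcp_pos: [0.4618, -0.1757, 0.0095]
orientation: [-1.165, 2.917, -0.0]
contact_force: [-0.9, -0.8, 5.6]
grip_width: 0.0351
gripper_force: 40.5
```

>>> apply_moves(
  rows=[
    [0,0,0,0,0,0],
    [0,0,-0.15,0,0,0],
    [0,0,-0.3,0,0,0],
    [0,0,-0.3,0,0,0],
    [0,0,-0.3,0,0,0],
  ],
)

```text
clock: 12.98
tcp_pos: [0.4608, -0.1753, 0.0835]
orientation: [1.165, -2.917, -0.001]
contact_force: [-0.3, 0.3, -1.1]
grip_width: 0.0351
gripper_force: 40.7
```

```bash
python3 m.py .5324 -.3755 .085 95.3
```

```text
shift [ 0.344 -0.778 -0.007] turn [ 0.001 -0.001  0.425] | close 133.6 d -38.3 dist 213 tcp [ 0.4608 -0.1753  0.0835] t 12.97 w 0.0351 j [ 0.2   0.39  0.04  2.11 -0.03  0.64  2.59] F [-0.3  0.3 -1.1]
```

>>> apply_moves(
  rows=[
    [0.345,-0.784,-0.01,0,0,0.425],
    [0.345,-0.784,-0.01,0,0,0.425],
    [0.345,-0.784,-0.01,0,0,0.425],
    [0.345,-0.784,-0.01,0,0,0.425],
    [0.345,-0.784,-0.01,0,0,0.425],
  ],
)

```text
clock: 13.6
tcp_pos: [0.5328, -0.379, 0.0845]
orientation: [0.14, -3.135, 0.001]
contact_force: [0.2, 0.0, -1.0]
grip_width: 0.0355
gripper_force: 40.6
```

```bash
python3 m.py .5324 -.377 .045 95.3
```

```text
shift [0.    0.008 0.158] turn [-0.    -0.002 -0.002] | close 95.1 d 0.2 dist 40 tcp [ 0.5328 -0.379   0.0845] t 13.6 w 0.0355 j [ 0.36  0.61  0.23  1.73 -0.18  0.82  2.33] F [ 0.2  0.  -1. ]
```

>>> apply_moves(
  rows=[
    [0,0.006,0.08,0,0,0],
    [0,0.006,0.158,0,0,0],
    [0,0.006,0.158,0,0,0],
    [0,0.006,0.158,0,0,0],
  ],
)

```text
clock: 14.1
tcp_pos: [0.5339, -0.3752, 0.0471]
orientation: [0.146, -3.138, -0.0]
contact_force: [0.7, 0.1, -1.0]
grip_width: 0.0352
gripper_force: 40.6
```

```bash
python3 m.py .5324 -.377 .0195 95.3; python3 look.py s6 340 100 80 80 6
```

```text
shift [ 0.007 -0.007  0.11 ] turn [ 0. -0.  0.] | close 95.3 d -0.0 dist 28 tcp [ 0.5339 -0.3752  0.0471] t 14.1 w 0.0352 j [ 0.36  0.66  0.22  1.75 -0.19  0.75  2.34] F [ 0.7  0.1 -1. ]
```

View pics/s6.png

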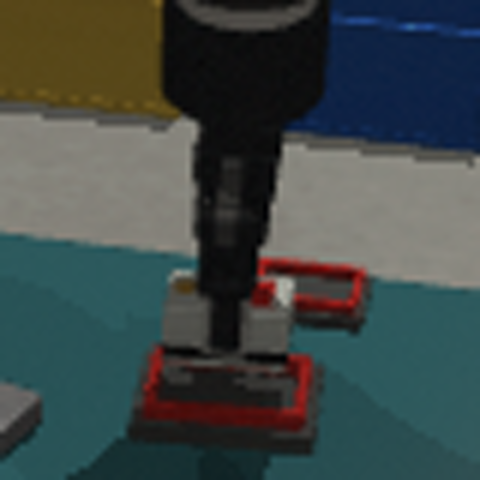

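The red module hangs over the larger nest (crop 228,390) and is aligned with it. Lowering.

>>> apply_moves(
  rows=[
    [0.005,-0.007,0.05,0,0,0],
    [0.005,-0.007,0.09,0,0,0],
    [0.005,-0.007,0.112,0,0,0],
    [0.005,-0.007,0.112,0,0,0],
  ],
)

```text
clock: 14.7
tcp_pos: [0.5324, -0.3772, 0.0195]
orientation: [0.145, -3.138, -0.001]
contact_force: [-3.6, 1.5, 6.7]
grip_width: 0.0352
gripper_force: 41.7
```

```bash
python3 m.py .5324 -.377 .0195 95.3
```

```text
shift [-0.     0.001  0.   ] turn [ 0.001 -0.    -0.   ] | close 95.3 d 0.0 dist 0 tcp [ 0.5324 -0.3772  0.0195] t 14.7 w 0.0352 j [ 0.37  0.7   0.21  1.76 -0.2   0.71  2.35] F [-3.6  1.5  6.7]
```

>>> apply_moves(
  rows=[
    [0,0,0,0,0,0],
    [0,0,0,0,0,0],
    [0,0,0,0,0,0],
  ],
  claw=0.7,
)

```text
clock: 15.08
tcp_pos: [0.5328, -0.3773, 0.019]
orientation: [0.145, -3.138, -0.0]
contact_force: [0.5, -0.4, -0.7]
grip_width: 0.0597
gripper_force: 0.0
```

>>> apply_moves(
  rows=[
    [0,0,-0.15,0,0,0],
    [0,0,-0.35,0,0,0],
    [0,0,-0.5,0,0,0],
    [0,0,-0.5,0,0,0],
  ],
)

```text
clock: 15.58
tcp_pos: [0.5347, -0.3789, 0.1479]
orientation: [-0.145, 3.133, -0.006]
contact_force: [-0.2, -0.6, 0.1]
grip_width: 0.0596
gripper_force: 0.0
```

```bash
python3 m.py .5475 .1345 .16 102.2; python3 m.py .5475 .1345 .16 12.2
```

```text
shift [-0.24   2.04  -0.055] turn [-0.003  0.003 -0.077] | close 95.3 d 6.9 dist 514 tcp [ 0.5347 -0.3789  0.1479] t 15.57 w 0.0596 j [ 0.34  0.53  0.25  1.7  -0.16  0.92  2.32] F [-0.2 -0.6  0.1]
shift [-0.24   2.04  -0.055] turn [0.001 0.005 0.923] | close 95.3 d -83.1 dist 514 tcp [ 0.5347 -0.3789  0.1479] t 15.57 w 0.0596 j [ 0.34  0.53  0.25  1.7  -0.16  0.92  2.32] F [-0.2 -0.6  0.1]
```

>>> apply_moves(
  rows=[
    [-0.12,1.0,-0.05,0,0,0.5],
    [-0.12,1.0,-0.05,0,0,0.5],
    [-0.12,1.0,-0.05,0,0,0.5],
    [-0.12,1.0,-0.05,0,0,0.5],
    [-0.12,1.0,-0.05,0,0,0.5],
  ],
)

```text
clock: 16.2
tcp_pos: [0.5397, -0.1191, 0.1556]
orientation: [-1.057, -2.956, -0.003]
contact_force: [0.7, -1.8, 0.1]
grip_width: 0.0598
gripper_force: 0.0
```

```bash
python3 m.py .5475 .1345 .16 12.2
python3 - <<'E'
from h import *
p=r.grab_frame('top');q=r.grab_frame('side')
t=seg(p,'r',(480,252,28,32),.042);print('redtag',t,seg(q,'r',(366,156,24,14),.042))
print(seg(p,'y',(238,230,24,22),.028))
a=cv2.resize(p['pixels'][240:300,460:530],None,fx=6,fy=6,interpolation=cv2.INTER_CUBIC)
b=cv2.resize(q['pixels'][135:195,350:410],None,fx=6,fy=6,interpolation=cv2.INTER_CUBIC)
cv2.imwrite('pics/s7.png',np.hstack([a,b])[:,:,::-1])
E
```

```text
shift [ 0.619  0.804 -0.015] turn [-0.    -0.002  0.427] | close 50.6 d -38.4 dist 254 tcp [ 0.5397 -0.1191  0.1556] t 16.2 w 0.0598 j [-0.23  0.39  0.42  1.94 -0.21  0.85  1.18] F [ 0.7 -1.8  0.1]
redtag [ 528.5 -369.9   77.7   54.5    5.3] [ 522.8 -320.1   68.1   25.6   13.3]
[580.8 216.   30.1  12.6 -77. ]
```

View pics/s7.png

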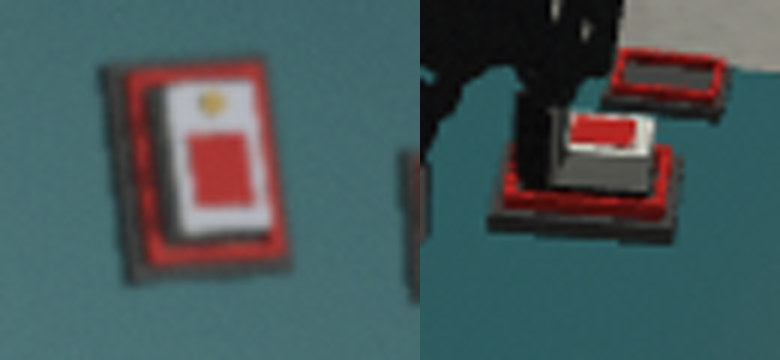

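The red module sits flat within the red walls of the larger nest (left crop 215,160). I'll confirm that numerically on the way.

>>> apply_moves(
  rows=[
    [0.62,0.8,-0.02,0,0,0.427],
    [0.62,0.8,-0.02,0,0,0.427],
    [0.62,0.8,-0.02,0,0,0.427],
    [0.62,0.8,-0.02,0,0,0.427],
    [0.62,0.8,-0.02,0,0,0.427],
  ],
)

```text
clock: 16.92
tcp_pos: [0.5479, 0.1318, 0.1609]
orientation: [-1.971, -2.445, -0.0]
contact_force: [0.3, -0.4, -0.0]
grip_width: 0.0598
gripper_force: 0.0
```

```bash
python3 m.py .5475 .1345 .1 12.2
python3 - <<'E'
from h import *
p=r.grab_frame('top');q=r.grab_frame('side')
c=ray(p,(497,268.3),.042)[:2]*1000; print('red centre',c+5*np.array([.996,.092]))
print('rtag tight',seg(p,'r',(491,261,12,15),.042))
E
```

```text
shift [0.011 0.001 0.244] turn [-0.    -0.001  0.   ] | close 12.2 d -0.0 dist 61 tcp [0.5479 0.1318 0.1609] t 16.93 w 0.0598 j [-0.75  0.41  0.52  1.92 -0.26  0.88  0.11] F [ 0.3 -0.4 -0. ]
red centre [ 530.41070936 -377.55461876]
rtag tight [ 526.7 -376.4   26.3   21.     5.5]
```

>>> apply_moves(
  rows=[
    [0.008,0.001,0.15,0,0,0],
    [0.008,0.001,0.3,0,0,0],
    [0.008,0.001,0.44,0,0,0],
    [0.008,0.001,0.44,0,0,0],
    [0.008,0.001,0.44,0,0,0],
  ],
)

```text
clock: 17.65
tcp_pos: [0.5489, 0.1273, 0.0528]
orientation: [1.982, 2.436, 0.001]
contact_force: [-0.2, 0.8, 0.8]
grip_width: 0.0597
gripper_force: 0.0
```

>>> apply_moves(
  rows=[
    [0,0,0,0,0,0],
    [0,0,0,0,0,0],
    [0,0,0,0,0,0],
    [0,0,0,0,0,0],
  ],
  claw=0,
)

```text
clock: 18.15
tcp_pos: [0.5497, 0.1296, 0.0531]
orientation: [1.978, 2.438, 0.005]
contact_force: [1.6, -0.9, 6.6]
grip_width: 0.0212
gripper_force: 39.0
```

```bash
python3 m.py .5475 .1345 .05 12.2
```

```text
shift [ 0.021 -0.005  0.012] turn [ 0.002 -0.    -0.004] | close 11.9 d 0.3 dist 6 tcp [0.5497 0.1296 0.0531] t 18.15 w 0.0212 j [-0.67  0.57  0.43  1.98 -0.38  0.66  0.21] F [ 1.6 -0.9  6.6]
```

>>> apply_moves(
  rows=[
    [0,-0.03,0,0,0,0],
    [0,-0.08,0,0,0,0],
    [0,-0.13,0,0,0,0],
    [0,-0.18,0,0,0,0],
    [0,-0.22,0,0,0,0],
  ],
  newtons=60,
)

```text
clock: 18.77
tcp_pos: [0.4967, 0.118, 0.0532]
orientation: [1.978, 2.436, 0.007]
contact_force: [6.0, 0.0, 4.4]
grip_width: 0.0213
gripper_force: 59.0
```

>>> apply_moves(
  rows=[
    [0,0,0,0,0,0],
    [0,0,0,0,0,0],
  ],
)

```text
clock: 19.02
tcp_pos: [0.4967, 0.118, 0.0531]
orientation: [1.978, 2.436, 0.007]
contact_force: [5.7, -1.2, 6.1]
grip_width: 0.0207
gripper_force: 59.3
```

```bash
cat > fin.py <<'E'
from h import *
import sys
p=r.grab_frame('top');q=r.grab_frame('side')
o=r.get_obs();print(np.round(o['tcp_pos'],4),o['clock'],o['gripper_force'],o['contact_force'])
ex=np.array([np.cos(np.radians(12.2)),np.sin(np.radians(12.2))])
for n,pp in(('top',p),('side',q)):
  for t in('pointer','mark'):
    print(n,t,[(np.round(d['point'],1).tolist(),round(d['conf'],2),'along',round(ray(pp,d['point'],.028)[:2]@ex*1000,1)) for d in r.landmark_of(pp,t)[:2]])
a=cv2.resize(p['pixels'][185:275,225:305],None,fx=5,fy=5,interpolation=cv2.INTER_CUBIC)
b=cv2.resize(q['pixels'][245:335,260:340],None,fx=5,fy=5,interpolation=cv2.INTER_CUBIC)
cv2.imwrite('pics/'+sys.argv[1]+'.png',np.hstack([a,b])[:,:,::-1])
E
python3 fin.py f1
```

```text
[0.4969 0.118  0.0532] 19.125 59.30967450141907 [ 4.65710724 -0.16660079  7.6104423 ]
top pointer [([254.7, 239.6], 0.61, 'along', np.float64(613.7))]
top mark [([252.7, 242.9], 0.69, 'along', np.float64(606.6))]
side pointer [([302.0, 299.2], 0.77, 'along', np.float64(619.4))]
side mark [([305.0, 297.3], 0.66, 'along', np.float64(613.3))]
```

View pics/f1.png

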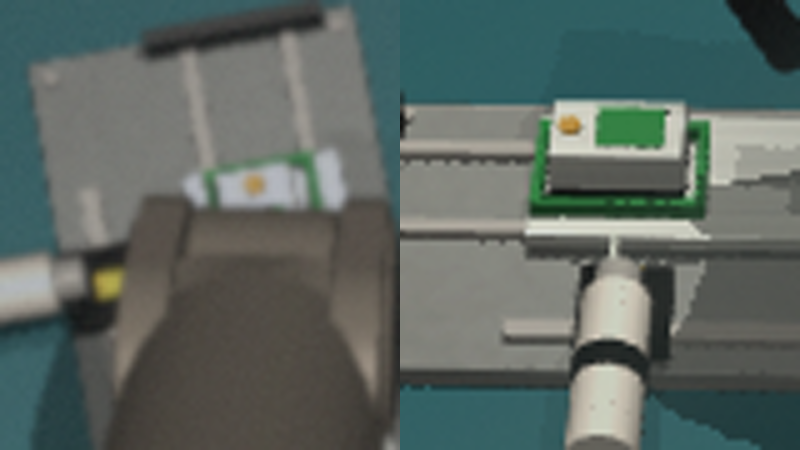

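```bash
python3 - <<'E'
from h import *
p=r.grab_frame('top');q=r.grab_frame('side')
t=np.radians(12.2);ex=np.array([np.cos(t),np.sin(t)]);ey=np.array([-ex[1],ex[0]])
f=lambda pp,uv,z=.028:np.round([ray(pp,uv,z)[:2]@ex*1000,ray(pp,uv,z)[:2]@ey*1000],1)
im={'t':cv2.imread('pics/top0.png')[:,:,::-1],'s':cv2.imread('pics/side0.png')[:,:,::-1]}
for nm,pp,box in(('t',p,(236,228,28,24)),('s',q,(285,283,45,32))):
    x,y,w,h=box;c=im[nm][y:y+h,x:x+w].astype(float);m=np.clip(np.minimum(c[...,0],c[...,1])-c[...,2]*1.25-5,0,None)
    if m.sum()>0:
        v,u=np.mgrid[y:y+h,x:x+w];print(nm,'band wt',(m>10).sum(),[(m*u).sum()/m.sum(),(m*v).sum()/m.sum()],f(pp,((m*u).sum()/m.sum(),(m*v).sum()/m.sum())))
print('carriage edge mid top',f(p,(256.9,240.7)),'ptr home top',f(p,(254.5,215.5)))
# side: carriage corners from c1/f1 and pointer
print('side ptr home',f(q,(277.3,298)),'nest',np.array([656.8,157.8])@ex)
print('side carriage near-shuttle corners now (L,R)',f(q,(260+186/5,245+267/5)),f(q,(260+272/5,245+267/5)),'ptr now',f(q,(260+214/5,245+258/5)))
# grid: plot constant-along lines 601..619 at z .028 from y of pointer out, on zoomed first top view
z=im['t'][195:260,230:300];s=9;z=np.ascontiguousarray(cv2.resize(z,None,fx=s,fy=s,interpolation=cv2.INTER_CUBIC)[:,:,::-1])
for a,col in((675.3,(255,255,255)),(613,(0,0,255)),(607,(255,0,0))):
    P=[tuple(int(k) for k in ((proj(pp_:=p,np.r_[(a*ex+b*ey)/1000,.028])-[229.5,194.5])*s)) for b in(60,110)]
    cv2.line(z,P[0],P[1],col,1)
cv2.imwrite('pics/g.png',z)
E
```

```text
File "<stdin>", line 17
SyntaxError: assignment expression cannot be used in a comprehension iterable expression
```

That makes ten pictures viewed, so I'll use numbers only from here.

```bash
python3 - <<'E'
from h import *
p=r.grab_frame('top');q=r.grab_frame('side')
t=np.radians(12.2);ex=np.array([np.cos(t),np.sin(t)]);ey=np.array([-ex[1],ex[0]])
f=lambda pp,uv,z=.028:np.round([ray(pp,uv,z)[:2]@ex*1000,ray(pp,uv,z)[:2]@ey*1000],1)
im={'t':cv2.imread('pics/top0.png')[:,:,::-1],'s':cv2.imread('pics/side0.png')[:,:,::-1]}
for nm,pp,box in(('t',p,(236,228,28,24)),('s',q,(285,283,45,32))):
    x,y,w,h=box;c=im[nm][y:y+h,x:x+w].astype(float);m=np.clip(np.minimum(c[...,0],c[...,1])-c[...,2]*1.25-5,0,None)
    if m.sum()>0:
        v,u=np.mgrid[y:y+h,x:x+w];uv=((m*u).sum()/m.sum(),(m*v).sum()/m.sum());print(nm,'band wt',(m>10).sum(),np.round(uv,1),f(pp,uv),'z.05',f(pp,uv,.05))
print('carriage edge mid top',f(p,(256.9,240.7)),'ptr home top',f(p,(254.5,215.5)))
print('side ptr home',f(q,(277.3,298)),'nest',np.array([656.8,157.8])@ex)
print('side carriage near-shuttle corners now (L,R)',f(q,(260+186/5,245+267/5)),f(q,(260+272/5,245+267/5)),'ptr now',f(q,(260+214/5,245+256/5)))
# sampling along/across profile of rectified plane z=.028 from first top view: across= 58..100, along 590..630 , yellow and dark
T=im['t'].astype(np.float32)
for b in(58,64,70,76,82,88):
    row=[]
    for a in range(586,642,3):
        u=proj(p,np.r_[(a*ex+b*ey)/1000,.028]);c=cv2.getRectSubPix(T.astype(np.uint8),(1,1),(float(u[0]),float(u[1])))[0,0].astype(int);row.append('%d/%d'%(c[0],c[2]))
    print(b,row)
E
```

```text
t band wt 81 [250.  240.7] [613.3  88. ] z.05 [608.3  86.1]
s band wt 0 [308. 298.] [606.7  73.5] z.05 [604.4  94. ]
carriage edge mid top [610.   71.6] ptr home top [673.3  66.9]
side ptr home [673.4  75.3] nest 675.3138122477682
side carriage near-shuttle corners now (L,R) [630.   75.3] [592.7  74.3] ptr now [618.4  68.5]
58 ['123/119', '119/116', '116/114', '118/116', '118/116', '119/116', '122/118', '118/115', '119/116', '121/118', '117/114', '116/113', '116/113', '118/114', '119/116', '118/114', '116/113', '117/114', '120/116']
64 ['121/118', '122/119', '122/119', '121/119', '123/120', '123/119', '122/119', '120/117', '122/117', '120/116', '120/117', '119/115', '119/115', '121/116', '119/117', '121/116', '121/117', '120/116', '119/115']
70 ['122/119', '117/114', '111/109', '109/106', '107/104', '105/102', '104/99', '107/94', '112/92', '115/95', '117/101', '113/101', '104/98', '102/98', '104/101', '109/107', '116/113', '118/115', '117/113']
76 ['118/115', '93/91', '57/56', '41/42', '39/39', '41/41', '57/42', '109/55', '150/68', '161/73', '156/72', '122/61', '67/46', '40/39', '40/41', '61/59', '93/91', '112/110', '116/114']
82 ['120/117', '99/98', '57/57', '37/40', '37/38', '37/38', '51/39', '109/56', '154/71', '167/76', '159/72', '117/57', '61/41', '37/37', '35/36', '55/56', '98/97', '116/114', '117/114']
88 ['118/115', '90/89', '51/51', '38/37', '36/37', '37/38', '55/39', '113/57', '157/72', '167/76', '161/73', '122/59', '62/41', '35/35', '37/38', '56/55', '91/89', '113/109', '116/113']
```

Band middle is at about 612.5 mm along the pull axis and the pointer at about 619.5–621 mm, so 7.5 mm more. The landmark differences (7.1 and 6.1 mm) agree.

>>> apply_moves(
  rows=[
    [0,-0.015,0,0,0,0],
    [0,-0.03,0,0,0,0],
    [0,-0.03,0,0,0,0],
    [0,-0.03,0,0,0,0],
  ],
)

```text
clock: 19.92
tcp_pos: [0.4897, 0.1164, 0.0531]
orientation: [1.978, 2.436, 0.007]
contact_force: [6.4, -1.3, 6.7]
grip_width: 0.0206
gripper_force: 59.0
```

```bash
python3 fin.py f2; python3 - <<'E'
from h import *
q=r.grab_frame('side')
t=seg(q,'g',(290,258,30,20),.058);print('gtag',t)
E
```

```text
[0.4897 0.1164 0.0531] 20.025 59.007362723350525 [ 5.29450487 -1.32138842  6.0351947 ]
top pointer [([260.6, 238.7], 0.6, 'along', np.float64(613.3)), ([280.7, 236.6], 0.32, 'along', np.float64(609.3))]
top mark [([255.9, 238.2], 0.74, 'along', np.float64(616.6))]
side pointer [([303.4, 296.8], 0.59, 'along', np.float64(616.9))]
side mark [([306.7, 298.0], 0.79, 'along', np.float64(609.5))]
gtag [590.  145.1  30.   24.5  11.6]
```

>>> apply_moves(
  rows=[
    [0,-0.004,0,0,0,0],
    [0,-0.004,0,0,0,0],
    [0,-0.004,0,0,0,0],
  ],
)

```text
clock: 20.65
tcp_pos: [0.4889, 0.1162, 0.0532]
orientation: [1.978, 2.435, 0.007]
contact_force: [6.3, -1.2, 5.9]
grip_width: 0.0204
gripper_force: 59.0
```

```bash
python3 -c "
from bench import r
print(r.hand_in())"
```

```text
the job is handed in; nothing more can be done
None
```

I handed the job in at 20.7 s, with no verdict shown: both modules are in their nests, and the gripper is holding the knob with the shuttle pulled out about 62 mm and the pointer within roughly 2 mm of the yellow band's middle by my measurements.

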